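# Count to the third gap and park the striker

### The job

Beginning at the end with the round knob, run a fingertip lightly along the sprung rail on top of the divider rack, over the first gap and the second, and stop at the third. Then push the striker, the largest of the discs lying flat on the carrom board, across the board into that third gap until it is fully home against the back, and take your hand clear. Only touch and push: lift nothing, and leave the coins, jug and bowl where they are.

Things in the scene. Friction and masses are not known exactly. Their poses are not given: they have to be found in the camera images.
- rack: wooden divider rack fixed on the carrom board (playing surface at z = 10 mm), 344 mm long (its y), 46 mm deep (its x, pointing away from the robot). Origin: centre of its underside, on the playing surface. Six gaps, open towards -x and upwards, centred at y = -140, -84, -28, 28, 84, 140 mm, each 48 mm wide. Count them from the end that bears the knob, sometimes +y and sometimes -y
- mouth (a point): point on the playing surface in the middle of the rack's open front, at x = -23, y = 0, z = 0 mm in the rack's frame, axes as the rack's. The gaps run from here 32 mm deep to a back wall 28 mm tall, its face at x = 9 mm in the rack's frame. Dividers are 8 mm thick and 24 mm tall with round noses; the gaps' floor is the playing surface
- rail: wooden rail 14 mm (x) by 340 mm (y) by 8 mm, level along the top of the rack's back wall over all six gaps. Origin: centre of its underside, at x = 16, y = 0, z = 36 mm in the rack's frame; its top is 8 mm higher, 54 mm above world z = 0 when untouched. It is sprung straight down over 8 mm of travel: about 1 N starts it moving, about 4 N presses it to the stop
- knob (a point): centre of the round steel knob, 28 mm across, on one end block of the rack (the other end block is plain; blocks 24 mm long, 36 mm tall). It stands on the rail's line: x = 16, y = +184 or -184, z = 60 mm in the rack's frame. Along the rail the middles of the first, second and third gap are 44, 100 and 156 mm from it
- striker: the striker, a smooth cream disc 41 mm across and 12 mm thick, about 20 g, lying flat on the playing surface between the rack and the robot; origin at the centre of its underside. Home in a gap it touches the back wall, with its centre at x = -11.5 mm in the rack's frame and 9 mm of it still out of the mouth
- coin_a: a carrom coin, flat wooden disc 31 mm across and 8 mm thick (smaller than the striker); origin at the centre of its underside; standing by in one of the rack's gaps, never the third
- coin_b: a carrom coin, flat wooden disc 31 mm across and 8 mm thick (smaller than the striker); origin at the centre of its underside; standing by in one of the rack's gaps, never the third
- coin_c: a carrom coin, flat wooden disc 31 mm across and 8 mm thick (smaller than the striker); origin at the centre of its underside; on the board to the left of the striker
- coin_d: a carrom coin, flat wooden disc 31 mm across and 8 mm thick (smaller than the striker); origin at the centre of its underside; on the board to the right of the striker
- jug: red plastic jug, 104 mm across and 150 mm tall with a handle, on the board at the left; origin at the centre of its underside
- bowl: terracotta-coloured bowl, 104 mm across and 50 mm tall, on the board at the right; origin at the centre of its underside
There are look-alikes about, which are no part of the job. Several things have the shape of the striker; the one meant has the colours described above.

How it is judged:
On the way, in this order (a step that is already met when the one before it is completed fails the run):
1. a fingertip touches the rail over the first gap (contact force between the fingers and rail above 0.3 N and horizontal distance between the grasp point and knob between 0 and 0.058 m), for 0.04 s.
2. it runs on over the divider after the first gap (contact force between the fingers and rail above 0.3 N and horizontal distance between the grasp point and knob between 0.058 and 0.086 m), for 0.04 s.
3. it runs on over the second gap (contact force between the fingers and rail above 0.3 N and horizontal distance between the grasp point and knob between 0.086 and 0.114 m), for 0.04 s.
4. it runs on over the divider after the second gap (contact force between the fingers and rail above 0.3 N and horizontal distance between the grasp point and knob between 0.114 and 0.142 m), for 0.04 s.
5. it reaches the third gap on the rail (contact force between the fingers and rail above 0.3 N and horizontal distance between the grasp point and knob between 0.142 and 0.184 m), for 0.04 s.
6. the striker is pushed fully home in the third gap (x of striker in the frame of rack above -0.0155 m and z of striker in the frame of rack below 0.004 m and horizontal distance between striker and knob between 0.149 and 0.168 m and angle between striker's own z axis and vertical below 0.1 rad), for 0.1 s.
At the end, for the whole second after the job is handed in: the striker lies flat and still on the board in the third gap from the knob, within 4 mm of the back wall, and the rail and striker are let go (all of step 6 and linear speed of striker below 0.01 m/s and contact force between the fingers and striker below 0.1 N and contact force between the fingers and rail below 0.1 N); the robot touches nothing.
It fails at once if the striker is lifted more than 8 mm off the board or tipped (height (world z) of striker above 0.018 m or angle between striker's own z axis and vertical above 0.5 rad).
It fails at once if the rail is touched past the third gap (contact force between the fingers and rail above 0.3 N and horizontal distance between the grasp point and knob above 0.198 m).
It fails at once if the rail is pressed with more than 20 N (contact force between the fingers and rail above 20 N).
It fails at once if a coin, the jug or the bowl is moved more than 15 mm (distance of any of coin_a, coin_b, coin_c, coin_d, jug, bowl from where it was at the start of the episode above 0.015 m).
It also fails if it takes over 72 s, if anything falls off the work surface, if the arm or the gripper's body presses on something with over 40 N, if the wrist force passes 120 N, or if a joint passes its speed limit or range.

### The arm

A 6-joint arm with a two-finger parallel gripper is mounted at the origin on the work surface. World frame = base frame: x ahead of the robot, y to its left, z up, the work surface at z = 0. Lengths are in m, angles in rad, forces in N, time in s.
With the tool pointing down it reaches from about 0.325 to 0.775 m from the base axis. Payload 5.5 kg.
Tool frame: the origin (TCP) lies between the finger pads; the fingertips stand 8 mm ahead of it and the grasp point (between the pads) lies 11 mm behind it (tcp_to_tips is the distance from the TCP to the fingertips, in m); z points along the fingers, y is the line along which they close (so a half turn about z gives the same grasp; the last joint's range is limited). The gripper opens to 88 mm and grips with 3 to 60 N. Pads are 20 mm wide; open, the fingers measure 115 mm over their backs; the gripper's body (75 mm by 178 mm) begins 61 mm behind the grasp point.
Start: joints at [1.147, 0.091, 1.231, -0, 1.82, -0.057], TCP at [0.215, 0.56, 0.231] pointing down, gripper open.
Joint ranges: [-2.87, 2.87], [-0.86, 2.18], [0.17, 2.46], [-1.51, 4.65], [0.06, 2.69], [-2.65, 2.65]. Speed limits (rad/s): [2.57, 2.57, 3.01, 3.14, 3.14, 3.14].

### API

Orientations are given as a unit quaternion [w, x, y, z].
In Python, from bench import * gives the robot as it stands. Calls block until the motion is done:
- move_to(position, orientation): joint-space move of the TCP to a pose.
- move_l(position, speed=0.15, orientation=None): straight line of the TCP; orientation=None keeps the orientation; speed is the mean speed in m/s.
- movej(angles): joint-space move.
- gripper_open() and close(): open the fingers fully, or close them until they stop; the grip force is fixed at half the most.
- hold(seconds).
- inverse_kinematics(position, orientation): joint angles nearest the present ones, or None.
- state(): the state.
- get_image(name): name is "side" or "top" or "wrist"; returns a dict with "frame" (420x560x3 uint8, blue, green, red), "depth" (420x560 float32, m along the optical axis (not along the pixel's ray), 0 where there is no reading), "camera_matrix" (3x3 intrinsics, pixels), "k1" (the pictures are not rectified: a ray, as slopes to the right and down, at radius r is drawn at 1 + k1 r^2 times it, then the intrinsics apply), "view" (4x4, takes a point from world to camera coordinates). Camera axes: x right, y up, looking along -z (the intrinsics and any distortion apply to the point x, -y, -z); pixel columns grow to the right and rows downward; lengths in m; the calibration is good to about 2 mm. A picture is of the moment at which its call begins.
A pose or a line that the arm cannot do raises IKError and nothing moves.
- job_done(): hands the job in; it is judged then, once.
The state is a dict: "time": time; "joint_pos": joint angles; "dq": joint speeds; "joint_torque": joint torques, N m; "ee_pos": TCP position; "ee_rot": TCP orientation; "ft_force": force on the tool from outside, world axes, zero at the start; "moment": the same for the moment, N m; "finger_gap": finger opening in m; "finger_force": force on a finger pad.
Only numpy, scipy, OpenCV 4.12 (cv2) and the standard library are available. Lean on these libraries where they do the work, as an engineer would, in place of code of your own. Each camera call takes 0.05 s, during which the arm holds its last target. There are 200 camera calls.

## Working session

There is one attempt and no reset: what is moved stays moved. The work goes in short steps, each a Python script; the robot and the scene stay as the last script left them, time stands still between calls to the robot, and variables do not carry over. Pictures are saved under pics/ and viewed, at most 10 in all, crops included, and the job is handed in when it is done.

```bash
mkdir -p pics; cat > h.py <<'E'
from bench import *
import numpy as np, cv2
def px2w(im,u,v,z=None):
    K=im["camera_matrix"];k1=im["k1"]
    p=np.array([(u-K[0][2])/K[0][0],(v-K[1][2])/K[1][1]]);q=p.copy()
    for _ in range(20): q=p/(1+k1*(q@q))
    T=np.linalg.inv(np.array(im["view"]));d=T[:3,:3]@np.array([q[0],-q[1],-1]);o=T[:3,3]
    if z is None: s=im["depth"][int(v),int(u)]
    else: s=(z-o[2])/d[2]
    return o+s*d
E
python3 - <<'E'
from h import *
import pickle
for n in("top","side"):
    im=get_image(n);cv2.imwrite(f"pics/{n}0.png",im["frame"]);pickle.dump(im,open(n+".pkl","wb"))
s=state();print(s["time"],s["ee_rot"],s["finger_gap"],s["ft_force"])
E
```

```text
0.1 [-2.07203194e-04  1.82394279e-01  9.83225066e-01 -8.67879929e-04] 0.08790428409870218 [0.39276459 0.50641271 0.30354033]
```

View pics/top0.png

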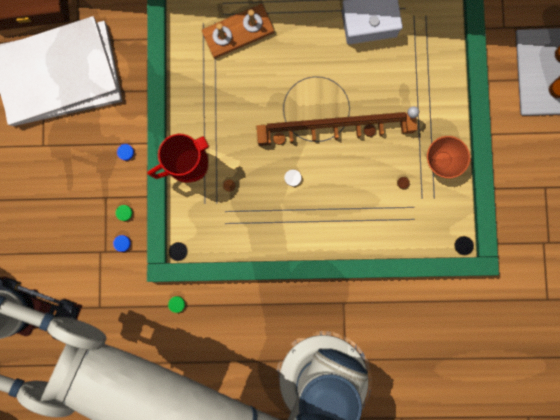

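View pics/side0.png

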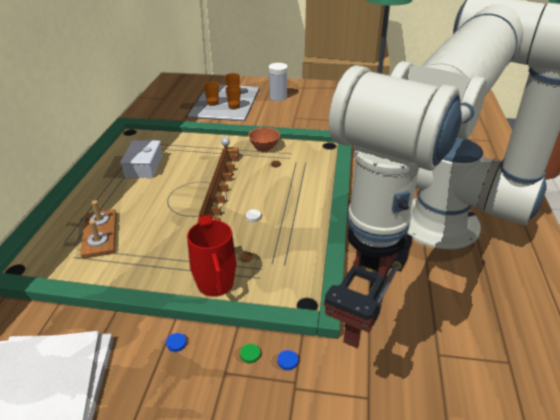

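The top view shows the rack from (262,134) to (412,122), the knob on the right end at (413,113), the striker at (292,178), and coins at (229,185) and (403,183). I'll enlarge the rack area.

```bash
python3 - <<'E'
from h import *
import pickle
im=pickle.load(open("top.pkl","rb"))
c=im["frame"][95:205,215:435];cv2.imwrite("pics/crop1.png",cv2.resize(c,None,fx=3.6,fy=3.6,interpolation=cv2.INTER_CUBIC))
for n,u,v,z in[("knob",413,113,.07),("striker",292,178,.022),("cC",229,185,.018),("cD",403,183,.018)]:print(n,px2w(im,u,v,z),px2w(im,u,v))
E
```

```text
knob [ 0.63435446 -0.22995443  0.07      ] [ 0.63086261 -0.22681907  0.08325596]
striker [0.49078429 0.06360265 0.022     ] [0.49087818 0.06360039 0.02134805]
cC [0.47741989 0.2210561  0.018     ] [0.47730406 0.22095491 0.01886839]
cD [ 0.47239015 -0.21038259  0.018     ] [ 0.47167348 -0.20920856  0.02353165]
```

View pics/crop1.png

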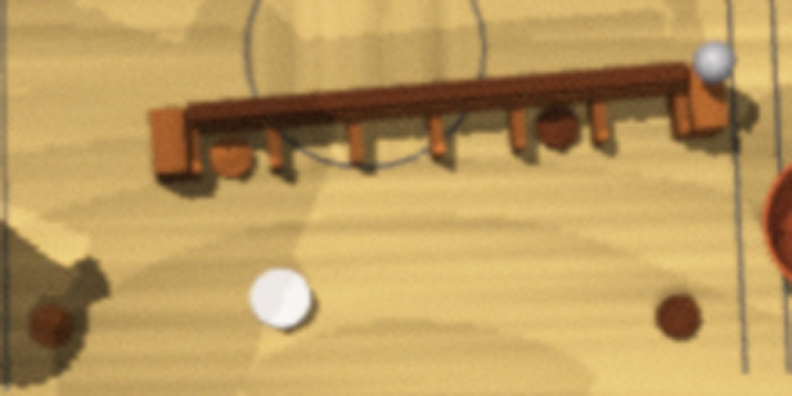

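```bash
cat > fit.py <<'E'
from h import *
import pickle
im=pickle.load(open("top.pkl","rb"))
K=im["camera_matrix"]
P=np.array([px2w(im,u,v) for v in range(95,160) for u in range(245,430)])
z=P[:,2]
R=P[(z>.0505)&(z<.0575)]
R=R[(R[:,1]<.14)]
for _ in range(4):
    a,b=np.polyfit(R[:,1],R[:,0],1);r=R[:,0]-(a*R[:,1]+b);R=R[abs(r)<.012]
print("rail n",len(R),"fit a,b",a,b,"std",r.std(),"y",R[:,1].min(),R[:,1].max(),"z",np.median(R[:,2]))
kn=P[(z>.062)&(z<.1)];print("knob",len(kn),kn.mean(0),kn.min(0),kn.max(0))
# crop pixels -> world
f=lambda x,y,z:px2w(im,215+(x+.5)/3.6-.5,95+(y+.5)/3.6-.5,z)
for n,x,y,zz in[("knobEq",714,62,.07),("railTL",188,104,.054),("railTR",688,64,.054),("railBL",189,126,.046),("railBR",688,90,.046),("nose12",600,142,.034),("nose23",519,150,.034),("nose34",438,157,.034),("striker",281,298,.022),("blockL",153,110,.046),("blockLf",158,178,.046)]:print(n,f(x,y,zz).round(4))
print("cam",np.linalg.inv(np.array(im["view"]))[:3,3])
E
python3 fit.py
```

```text
rail n 648 fit a,b -0.05678944934430974 0.6229637365498487 std 0.0041940937515986074 y -0.22138220359669947 0.13942929717911828 z 0.05462475344185336
knob 121 [ 0.6249563  -0.22985968  0.0781756 ] [ 0.52319375 -0.26649124  0.06200535] [ 0.64987926 -0.09649749  0.0875128 ]
knobEq [ 0.6371 -0.23    0.07  ]
railTL [0.6221 0.1222 0.054 ]
railTR [ 0.6405 -0.2163  0.054 ]
railBL [0.6088 0.1222 0.046 ]
railBR [ 0.6246 -0.2174  0.046 ]
nose12 [ 0.5931 -0.1588  0.034 ]
nose23 [ 0.589  -0.1034  0.034 ]
nose34 [ 0.5855 -0.0479  0.034 ]
striker [0.4922 0.0618 0.022 ]
blockL [0.6205 0.1466 0.046 ]
blockLf [0.5732 0.144  0.046 ]
cam [0.30237081 0.06813673 1.33029648]
```

```bash
cat >> h.py <<'E'
psi=0.0560
ex=np.array([np.cos(psi),np.sin(psi),0]);ey=np.array([-np.sin(psi),np.cos(psi),0])
O=np.array([.6088,-.0475,.010])
def W(x,y,z=0): return O+x*ex+y*ey+[0,0,z]     # rack -> world
def toR(p): d=np.asarray(p)-O; return np.array([d@ex,d@ey,d[2]])
def q(phi): t=(phi+np.pi/2)/2; return [0,np.cos(t),np.sin(t),0]
def tip(x,y,zw): p=W(x,y); p[2]=zw+.008; return p   # tcp for fingertip at rack x,y, world z
E
python3 - <<'E'
from h import *
import pickle
close()
move_to(tip(-.03,-.08,.28),q(psi))
im=get_image("wrist");pickle.dump(im,open("wrist.pkl","wb"));cv2.imwrite("pics/w1.png",im["frame"])
s=state();print(s["time"],s["ee_pos"],s["joint_pos"],s["finger_gap"],np.linalg.inv(np.array(im["view"]))[:3,3])
E
```

```text
4.25 [ 0.58348204 -0.12822768  0.2879916 ] [-2.73358000e-01  1.04254454e-01  1.11461376e+00  1.68250215e-04
  1.92276013e+00 -3.30626528e-01] 0.00030455006267185783 [ 0.58016099 -0.06076841  0.44185145]
```

View pics/w1.png

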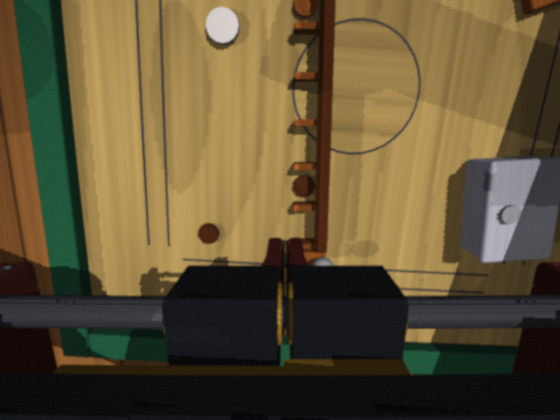

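The wrist view shows the rail vertical at u≈318–333, divider ends at u≈295 (v≈29, 77, 123, 166, 207), the striker at (222,25), a coin in gap 2 at (303,185) and the knob at (322,264).

```bash
python3 - <<'E'
from h import *
import pickle
im=pickle.load(open("wrist.pkl","rb"));
c=im["frame"][0:280,190:350];cv2.imwrite("pics/w1c.png",cv2.resize(c[100:280],None,fx=3.3,fy=3.3,interpolation=cv2.INTER_CUBIC))
for n,u,v,z in[("railback",333,10,.054),("railback",329,150,.054),("railback",327,235,.054),("nose 45",298,29,.034),("n34?",298,77,.034),("",297,123,.034),("",296,166,.034),("",295,207,.034),("striker",222,25,.022),("knob",322,264,.07)]:
    p=px2w(im,u,v,z);print(n,p.round(4),toR(p).round(4))
E
```

```text
railback [0.6265 0.0751 0.054 ] [0.0245 0.1214 0.044 ]
railback [ 0.6361 -0.0794  0.054 ] [ 0.0254 -0.0334  0.044 ]
railback [ 0.6437 -0.1901  0.054 ] [ 0.0269 -0.1443  0.044 ]
nose 45 [0.589  0.0594 0.034 ] [-0.0137  0.1078  0.024 ]
n34? [0.5926 0.0058 0.034 ] [-0.0131  0.0541  0.024 ]
 [ 0.5951 -0.0489  0.034 ] [-0.0138 -0.0007  0.024 ]
 [ 0.5974 -0.1036  0.034 ] [-0.0145 -0.0553  0.024 ]
 [ 0.5997 -0.1592  0.034 ] [-0.0153 -0.111   0.024 ]
striker [0.4959 0.0621 0.022 ] [-0.1066  0.1158  0.012 ]
knob [ 0.6383 -0.2249  0.07  ] [ 0.0195 -0.1788  0.06  ]
```

View pics/w1c.png

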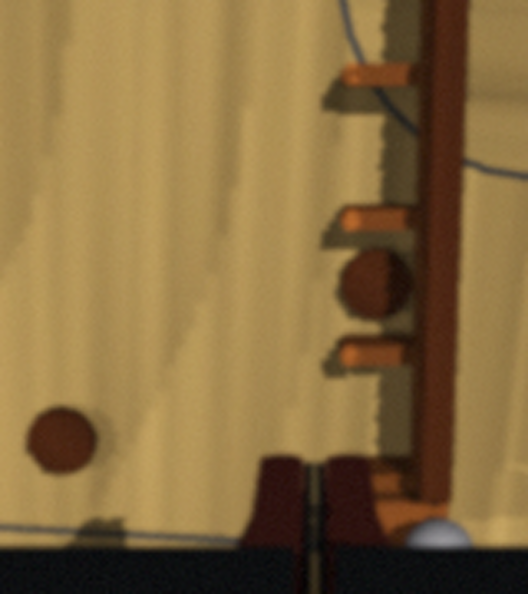

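```bash
sed -i 's/O=np.array(\[.6088/O=np.array([.6096/' h.py; python3 - <<'E'
from h import *
move_to(tip(.016,-.140,.12),q(psi)); move_l(tip(.016,-.140,.062),.1)
hold(.2);f0=state()["ft_force"]
F=lambda:(state()["ft_force"]-f0).round(2)
for z in(.055,.053,.0515,.050,.0485):
    move_l(tip(.016,-.140,z),.03);hold(.1);f=F();print(z,f,state()["ee_pos"].round(4))
    if f[2]>2: break
for y in(-.112,-.084,-.056,-.028):
    move_l(tip(.016,y,z),.06);print(y,F(),state()["ee_pos"][2].round(4))
move_l(tip(.016,-.028,.13),.15);print(state()["time"],F())
E
```

```text
0.055 [-0.01 -0.4   0.44] [ 0.6333 -0.1864  0.0629]
0.053 [-0.25 -0.35  2.45] [ 0.6336 -0.1864  0.0613]
-0.112 [-0.58  0.57  2.55] 0.061
-0.084 [-0.18  0.72  2.32] 0.061
-0.056 [-1.45 -0.25  2.26] 0.0609
-0.028 [-0.29 -0.16  1.11] 0.061
9.8917 [-1.05 -0.54 -0.14]
```

```bash
python3 - <<'E'
from h import *
import pickle
im=pickle.load(open("top.pkl","rb"))
P=np.array([px2w(im,u,v) for v in range(120,190) for u in range(140,225)])
J=P[P[:,2]>.05];print(len(J),J.min(0),J.max(0), J[J[:,1].argsort()[:5]].round(3))
print(W(-.109,.152),toR([.494,.062,.01]))
E
```

```text
1544 [0.30237081 0.06813673 0.05010447] [0.57965043 0.39328683 1.33029648] [[0.302 0.068 1.33 ]
 [0.302 0.068 1.33 ]
 [0.302 0.068 1.33 ]
 [0.302 0.068 1.33 ]
 [0.302 0.068 1.33 ]]
[0.49226332 0.09816092 0.01      ] [-0.10928999  0.11579857  0.        ]
```

```bash
python3 - <<'E'
from h import *
import pickle
x=-.1093
move_to(tip(x,.160,.12),q(psi)); move_l(tip(x,.160,.0145),.1)
print(state()["ft_force"].round(2))
move_l(tip(x,.0035,.0145),.05);print(state()["ft_force"].round(2))
move_l(tip(x,.04,.0145),.1);move_l(tip(x,.04,.12),.15)
move_to(tip(-.16,-.08,.25),q(psi))
for n in("wrist","top"):
    im=get_image(n);pickle.dump(im,open(n+"2.pkl","wb"));cv2.imwrite(f"pics/{n}2.png",im["frame"] if n=="wrist" else cv2.resize(im["frame"][95:205,215:435],None,fx=3.6,fy=3.6,interpolation=cv2.INTER_CUBIC))
    # bright low-saturation blob
    f=im["frame"].astype(int);m=((f.min(2)>150)&(f.max(2)-f.min(2)<45)).astype(np.uint8)
    N,_,st,ce=cv2.connectedComponentsWithStats(m)
    for i in range(1,N):
        if 40<st[i,4]<5000:
            p=px2w(im,*ce[i],.022);r=toR(p)
            if abs(r[1])<.2 and -.2<r[0]<.05: print(n,ce[i].round(1),st[i],p.round(4),r.round(4))
print(state()["time"])
E
```

```text
[ 0.38 -0.52  0.14]
[0.41 0.38 0.42]
wrist [325.  145.6] [309 129  33  34 856] [ 0.501  -0.0817  0.022 ] [-0.1103 -0.0281  0.012 ]
top [405.9 126.9] [392  99  27  55 615] [ 0.6124 -0.2223  0.022 ] [-0.007  -0.1747  0.012 ]
top [350.8 173.6] [343 166  17  16 217] [ 0.4984 -0.0821  0.022 ] [-0.1129 -0.0283  0.012 ]
top [379.  187.7] [368 168  24  41 463] [ 0.4615 -0.1502  0.022 ] [-0.1537 -0.0943  0.012 ]
17.5167
```

View pics/wrist2.png

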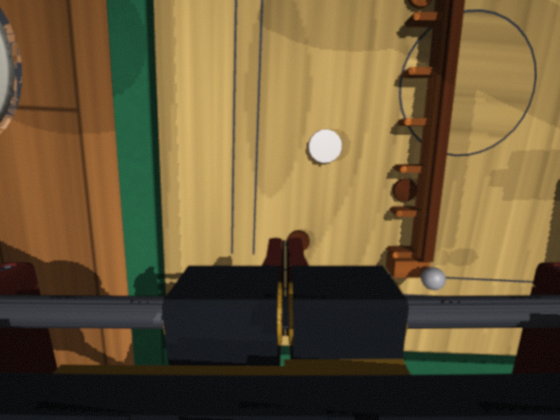

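The striker is at (325,146), level with the third gap's middle (dividers at v=122 and 169). Next I push it in.

```bash
python3 - <<'E'
from h import *
import pickle
y=-.028;Q=q(psi+np.pi/2)
move_to(tip(-.168,y,.12),Q); move_l(tip(-.168,y,.0145),.1)
hold(.2);f0=state()["ft_force"]
move_l(tip(-.050,y,.0145),.05)
x=-.050
for i in range(16):
    x+=.001;move_l(tip(x,y,.0145),.02);hold(.15)
    f=np.mean([(hold(.02),state()["ft_force"]-f0)[1] for _ in range(4)],0);print(round(x,4),f.round(2))
    if f@ex<-4: break
move_l(tip(x-.04,y,.0145),.1);move_l(tip(x-.04,y,.12),.15)
move_to(tip(-.13,y,.25),q(psi+np.pi/2))
im=get_image("wrist");cv2.imwrite("pics/w3.png",im["frame"])
im=get_image("top");cv2.imwrite("pics/t3.png",cv2.resize(im["frame"][95:205,215:435],None,fx=3.6,fy=3.6,interpolation=cv2.INTER_CUBIC))
print(state()["time"])
E
```

```text
-0.049 [-0.8  -0.66 -0.2 ]
-0.048 [-0.67 -0.33 -0.29]
-0.047 [-0.84 -0.22 -0.26]
-0.046 [-0.49 -0.66 -0.2 ]
-0.045 [-0.48 -0.58 -0.28]
-0.044 [-0.1  -0.83  0.08]
-0.043 [-0.23 -0.16 -0.06]
-0.042 [-0.15 -1.01  0.19]
-0.041 [-0.82 -0.86 -0.32]
-0.04 [-1.   -0.72 -0.42]
-0.039 [-5.72 -0.72  2.29]
30.0083
```

View pics/w3.png

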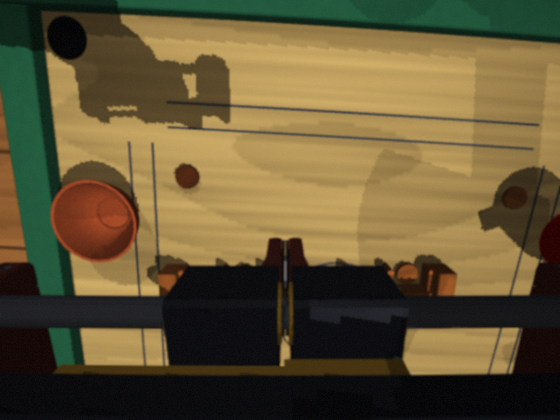

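View pics/t3.png

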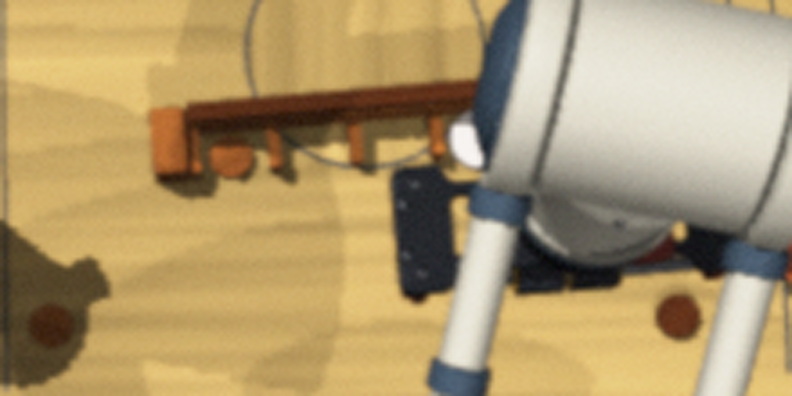

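The top view shows the striker at crop (468,140) inside the third gap, partly hidden by the arm. I'll move clear and check once more.

```bash
python3 - <<'E'
from h import *
move_to([.40,.12,.30],q(psi+np.pi/2))
im=get_image("top");cv2.imwrite("pics/t4.png",cv2.resize(im["frame"][95:205,215:435],None,fx=3.6,fy=3.6,interpolation=cv2.INTER_CUBIC))
print(state()["time"])
E
```

```text
30.95
```

View pics/t4.png

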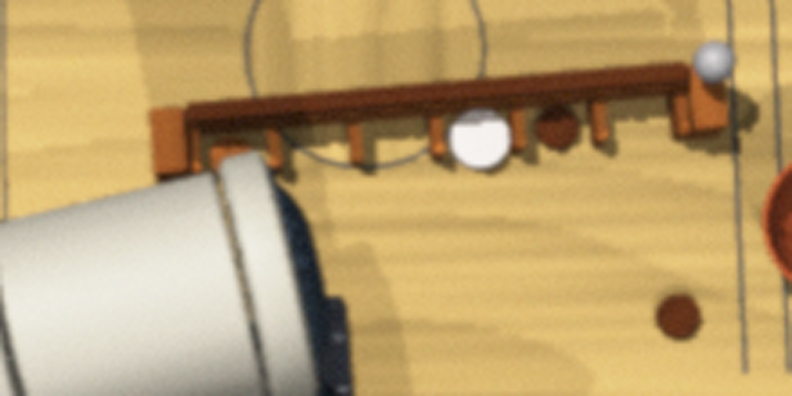

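The striker sits at (480,138) in the third gap between the dividers at u=438 and 518. It stands about 9 mm out of the mouth, and the coins haven't moved.

```bash
python3 -c "
from bench import *
print(job_done())"
```

```text
the job is handed in; nothing more can be done
None
```

I ran a fingertip along the rail from the knob end to the third gap, pushed the striker into that gap until it pressed on the back wall, and moved the hand clear. The job is handed in at about 31 s; no verdict was returned.

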